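# Aim the milk pitcher at the mug to be filled

## Robot

A 7-joint arm with a two-finger parallel gripper is mounted at the origin on the work surface. World frame = base frame: x ahead of the robot, y to its left, z up, the work surface at z = 0. Lengths are in m, angles in rad, forces in N, time in s.
With the tool pointing down it reaches from about 0.425 to 0.875 m from the base axis. Payload 4.7 kg.
Tool frame: the origin (TCP) lies midway between the tips of the shut fingers; the grasp point (between the pads) lies 19 mm behind it; z points along the fingers, y is the line along which they close (so a half turn about z gives the same grasp; the last joint's range is limited). The gripper opens to 87 mm and grips with 3 to 60 N. Pads are 19 mm wide; open, the fingers measure 117 mm over their backs; the gripper's body (75 mm by 190 mm) begins 51 mm behind the grasp point.
Start: joints at [-1.179, 0.321, -0.07, 1.45, 0.023, 1.371, -0.057], TCP at [0.24, 0.604, 0.183] pointing down, gripper open.
Joint ranges: [-2.86, 2.86], [-0.3, 2.09], [-1.38, 1.24], [0.06, 2.45], [-1.56, 4.7], [0.09, 2.05], [-2.69, 2.69]. Speed limits (rad/s): [2.57, 2.57, 3.14, 3.14, 3.14, 3.14, 3.14].

## Interface

Orientations are given as a unit quaternion [w, x, y, z].
In Python, from plant import env gives the robot as it stands.
- The arm moves only by the shell command python3 -m jog 'ROWS' [FORCE]. ROWS is JSON, a list of rows, each a list of 3 entries, a list of its own where there are three numbers: the shift along the tool's x, y, z each as a share of 0.4 m, from -1 to 1, then the turn about the tool's z as a share of 180 degrees, from -1 to 1, then the closure, from -1 (fully open) to 1 (shut). In form: [[[x, y, z], spin, gripper], ...]. A call has exactly 10 rows; each row is the pose to reach, as a shift and turn from the pose commanded when the call began, along the tool's axes at that moment, turning the shorter way round; what a row does not reach only later rows make up. A row lasts 1/12 s, in which the tool goes at most 41.7 mm and 7.16 degrees, less where a joint would pass 70% of its speed; a pose out of reach is approached as far as the arm can. A call with a number of a shift or a turn outside -1 to 1 is refused whole. A call with a gripper value outside its range is refused whole. The fingers move at their own pace and stop on an object; FORCE is the grip in N (left out, the last holds). Time passes only in rows, so rows that repeat a pose let the fingers close, or fill a call up. It gives the time, the measured TCP pose, the force, the opening and the grip force at its end, in the units of the state.
- env.get_obs(): the state, without advancing time (a new reading comes with each control period).
- env.capture(name): name is "scene" or "top" or "wrist"; returns the picture (384x512x3 uint8, red, green, blue); there is no depth.
- env.camera_model(name): a dict with "intrinsics" (3x3 intrinsics, pixels), "k1" (the pictures are not rectified: a ray, as slopes to the right and down, at radius r is drawn at 1 + k1 r^2 times it, then the intrinsics apply), "world_from_camera" (4x4, takes a point from camera to world coordinates); the wrist camera has in their place "mount" (4x4, takes a point from camera to tool coordinates, whose origin is the TCP and whose axes are the flange's). Camera axes: x right, y down, z forward; pixel columns grow to the right and rows downward; lengths in m; the calibration is good to about 2 mm. A picture is of the moment at which its call begins: read the wrist's pose just before it. camera_model takes no time and is no camera call.
- env.close_job(): hands the job in; it is judged then, once.
Trained networks look in the newest picture that a camera, given by its name, has taken for a name from the list of things; names that differ only in an ending like _2 or _b are one class to them, and where a whole thing is asked for, a point or a joint stands for the part that bears it (a point fixed in the world has none). Each returns a list of dicts, best first, with "confidence" (0 to 1); they miss things now and then, are a little off and sometimes report something else, mostly with a low value. They report only what shows in the picture. A call takes as long as a camera call. They do not tell look-alikes from the thing itself.
- env.recognise(camera, name): "box" ([left, top, width, height] in pixels, round what is visible of it).
- env.silhouettes(camera, name): "mask" (384x512 bool, what is visible of it) and "box" ([left, top, width, height] in pixels, round what is visible of it).
The state is a dict: "time_s": time; "joints": joint angles; "qvel": joint speeds; "effort": joint torques, N m; "eef_pos": TCP position; "ee_rot": TCP orientation; "ft_force": force on the tool from outside, world axes, zero at the start; "torque": the same for the moment, N m; "grip_width": finger opening in m; "grip_force": force on a finger pad.
Only numpy, scipy, OpenCV 4.12 (cv2) and the standard library are available. Lean on these libraries where they do the work, as an engineer would, in place of code of your own. Each camera call takes 0.05 s, during which the arm holds its last target. There are 200 camera calls.

## Task

Of the two mugs standing on the bench, one stands mouth up ready to be filled and the other is upside down. Turn the steel milk pitcher so that its spout points straight at the middle of the mug that stands mouth up, and leave the pitcher standing upright in the middle of its round cork coaster. Do not tip the pitcher over on the way, and leave the mugs, knock box, shaker and tamper where they are.

Things in the scene. Friction and masses are not known exactly. Their poses are not given: they have to be found in the camera images.
- pitcher: open steel milk pitcher, 105 mm tall, 250 g. Origin: centre of underside, z up. Belly 76 mm across up to 42 mm high; straight round neck 58 mm across from 62 to 105 mm height (wall 3 mm), free to grasp on its +y and -y sides. V-shaped spout at the rim reaches 54 mm from the axis along +x (height 80 to 108 mm); 8 mm bar handle on the -x side reaches 74 mm, height 20 to 98 mm
- coaster: round cork coaster fixed to the bench, 130 mm across, 4 mm thick; origin: centre of its underside, on the bench
- mug_p: white ceramic mug, 82 mm across the rim, 90 mm tall, handle reaching about 30 mm out; stands on the bench mouth up or upside down. Origin: centre of its foot (the closed end); its z axis runs from the foot towards the mouth, so z points up when it stands mouth up and down when it is upside down
- mug_q: white ceramic mug, 82 mm across the rim, 90 mm tall, handle reaching about 30 mm out; stands on the bench mouth up or upside down. Origin: centre of its foot (the closed end); its z axis runs from the foot towards the mouth, so z points up when it stands mouth up and down when it is upside down
- knock_box: grey plastic round knock box, 150 mm across, 100 mm tall, with a rubber bar across its mouth; origin: centre of its underside; bystander
- shaker: glass shaker with a steel screw-top lid, 72 mm across, 126 mm tall; origin: centre of its underside; bystander
- tamper: coffee tamper standing on its steel disc, 58 mm across, 90 mm tall, wooden grip up; origin: centre of its underside; bystander
Mind the look-alikes: they are no part of the job. Several things have the shape of the coaster; the one meant has the colours described above.

How it is judged:
By the outcome, as a careful person would: the job done as asked, in the order asked, and still so for the second after the job is handed in, with the robot touching nothing.
It also fails if it takes over 48 s, if anything falls off the work surface, if the arm or the gripper's body presses on something with over 40 N, if the wrist force passes 120 N, or if a joint passes its speed limit or range.

## Working session

There is one attempt and no reset: what is moved stays moved. The work goes in short steps, Python scripts to look and compute and a shell command to move; the robot and the scene stay as the last step left them, time stands still between calls to the robot, and variables do not carry over. Pictures are saved under pics/ and viewed, at most 10 in all, crops included, and the job is handed in when it is done.

```bash
mkdir -p pics; cat > h.py <<'E'
import numpy as np, cv2
from plant import env
def pix2plane(cam,uv,z):
    m=env.camera_model(cam);K=np.array(m["intrinsics"]);T=np.array(m["world_from_camera"])
    d=(np.array(uv,float)-K[:2,2])/[K[0,0],K[1,1]]
    s=d.copy()
    for _ in range(20): s=d/(1+m["k1"]*(s@s))
    r=T[:3,:3]@np.r_[s,1];o=T[:3,3]
    return o+r*(z-o[2])/r[2]
def proj(cam,p):
    m=env.camera_model(cam);K=np.array(m["intrinsics"]);T=np.array(m["world_from_camera"])
    c=T[:3,:3].T@(np.array(p)-T[:3,3]);s=c[:2]/c[2];s=s*(1+m["k1"]*(s@s))
    return s*[K[0,0],K[1,1]]+K[:2,2]
E
python3 - <<'E'
from h import *
a=env.capture("scene");b=env.capture("top")
cv2.imwrite("pics/scene.png",a[:,:,::-1]);cv2.imwrite("pics/top.png",b[:,:,::-1])
for c in("scene","top"):
    m=env.camera_model(c);print(np.round(m["world_from_camera"],3))
    for n in("pitcher","coaster","mug_p","knock_box","shaker","tamper"):
        print(c,n,[(np.round(d["box"]),round(d["confidence"],2)) for d in env.recognise(c,n)])
o=env.get_obs();print(o["eef_pos"],o["ee_rot"],o["time_s"])
E
```

```text
[[-0.749  0.408 -0.522  1.304]
 [ 0.662  0.486 -0.57   0.848]
 [ 0.021 -0.773 -0.635  1.019]
 [ 0.     0.     0.     1.   ]]
scene pitcher [(array([246., 181.,  35.,  32.]), 0.61)]
scene coaster [(array([300., 187.,  42.,  30.]), 0.75), (array([239., 200.,  38.,  23.]), 0.7)]
scene mug_p [(array([266., 217.,  29.,  42.]), 0.92), (array([213., 152.,  32.,  33.]), 0.69), (array([192., 183.,  27.,  48.]), 0.67)]
scene knock_box [(array([353., 243.,  62.,  66.]), 0.72)]
scene shaker [(array([193., 181.,  26.,  51.]), 0.68)]
scene tamper [(array([175., 130.,  20.,  25.]), 0.76)]
[[-0.002 -0.995  0.098  0.409]
 [-1.     0.003  0.01   0.008]
 [-0.011 -0.098 -0.995  1.429]
 [ 0.     0.     0.     1.   ]]
top pitcher [(array([245., 182.,  26.,  38.]), 0.94)]
top coaster [(array([235., 179.,  46.,  42.]), 0.79), (array([204., 233.,  46.,  46.]), 0.6)]
top mug_p [(array([187., 164.,  33.,  31.]), 0.86), (array([299., 192.,  33.,  34.]), 0.67)]
top knock_box [(array([ 78., 185.,  56.,  45.]), 0.8), (array([236., 180.,  43.,  39.]), 0.72)]
top shaker [(array([270., 128.,  25.,  34.]), 0.93), (array([238., 179.,  44.,  41.]), 0.7)]
top tamper [(array([386., 187.,  17.,  24.]), 0.59)]
[0.23982139 0.60416083 0.18312122] [5.20651911e-05 1.87783472e-01 9.82210447e-01 5.02615465e-05] 0.7
```

View pics/scene.png

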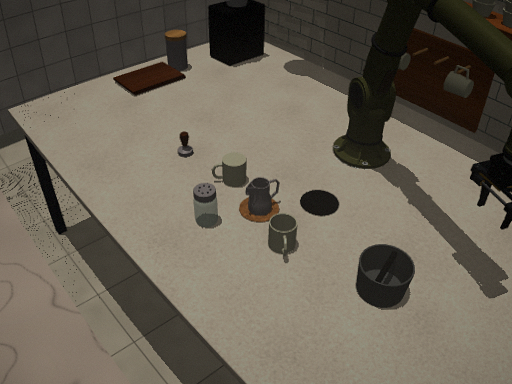

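View pics/top.png

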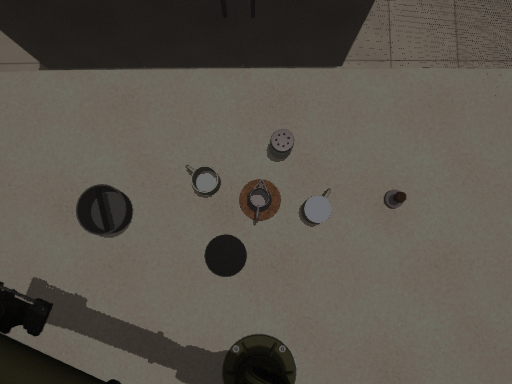

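The mouth-up mug is at (205,181) in the top view and the inverted one at (318,210). The pitcher is on the cork coaster at (260,200), with its spout up-image and its handle toward (256,222).

```bash
python3 - <<'E'
from h import *
b=env.capture("top")
c=cv2.resize(b[120:250,175:345],None,fx=4.7,fy=4.6,interpolation=cv2.INTER_CUBIC)
c=np.clip(c.astype(float)*1.8,0,255).astype(np.uint8)
cv2.imwrite("pics/crop.png",c[:,:,::-1])
hsv=cv2.cvtColor(b,cv2.COLOR_RGB2HSV)
m=((hsv[...,0]<18)&(hsv[...,1]>110)&(hsv[...,2]>50)).astype(np.uint8);m[:165]=0;m[235:]=0;m[:,:230]=0;m[:,290:]=0
pts=cv2.findNonZero(m);h=cv2.convexHull(pts);e=cv2.fitEllipse(h);print("coaster",e,pix2plane("top",e[0],.004))
for n in("mug_p","pitcher"):
  for d in env.silhouettes("top",n):
    k=np.asarray(d["mask"]).astype(np.uint8);ys,xs=np.nonzero(k);print(n,d["confidence"],d["box"],xs.mean(),ys.mean())
    # body: opening removes handle
    k2=cv2.morphologyEx(k,cv2.MORPH_OPEN,cv2.getStructuringElement(cv2.MORPH_ELLIPSE,(13,13)))
    p=cv2.findNonZero(k2)
    if p is not None:
        ce=cv2.fitEllipse(cv2.convexHull(p));print(np.round(ce[0],1),np.round(ce[1],1),[pix2plane("top",ce[0],z).round(4) for z in(.06,.09)])
E
```

```text
coaster ((259.5816650390625, 199.41078186035156), (40.409568786621094, 40.605064392089844), 108.10819244384766) [ 0.52162202 -0.00492063  0.004     ]
mug_p 0.55 [182.4, 163.6, 39.5, 32.8] 204.63661971830984 179.71971830985916
[205.2 180.2] [27.1 31. ] [array([0.5756, 0.1591, 0.06  ]), array([0.5719, 0.1558, 0.09  ])]
pitcher 0.71 [245.1, 180.8, 25.8, 39.5] 258.79661016949154 198.22033898305085
[258.7 198.1] [23.6 25.7] [array([ 0.521 , -0.0017,  0.06  ]), array([ 0.5186, -0.0015,  0.09  ])]
```

View pics/crop.png

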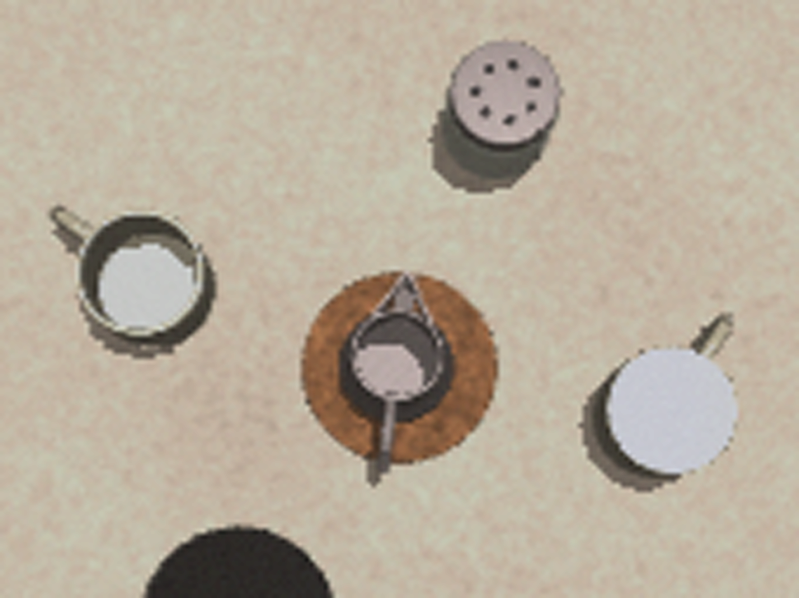

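```bash
python3 - <<'E'
from h import *
f=lambda x,y:((x+.5)/4.7-.5+175,(y+.5)/4.6-.5+120)
P=lambda x,y,z:pix2plane("top",f(x,y),z)
rim=P(397,358,.109);tip=P(406,276,.112);hd=P(388,458,.1);hi=P(391,400,.102);mug=P(142,275,.09);mq=P(673,411,.09)
print("rim",rim,"tip",tip,"hd",hd,hi,"mug",mug,mq)
ang=lambda a,b:np.degrees(np.arctan2(*(b-a)[[1,0]]))
print(np.linalg.norm(tip-rim),ang(rim,tip),ang(hd,tip),ang(hd,rim),ang(rim,mug))
c=np.array([.5216,-.0049,0]);print(ang(c,mug))
o=env.get_obs();from scipy.spatial.transform import Rotation as R
q=o["ee_rot"];M=R.from_quat([q[1],q[2],q[3],q[0]]).as_matrix();print(M.round(3),o["eef_pos"])
for a in range(10):pass
print("shaker",P(504,93,.126),"knock",pix2plane("top",(105,210),.1))
E
```

```text
rim [ 0.51906058 -0.00252074  0.109     ] tip [ 0.57057425 -0.00823454  0.112     ] hd [0.45662853 0.00318835 0.1       ] [0.49308314 0.00122424 0.102     ] mug [0.57446807 0.15706467 0.09      ] [ 0.48634369 -0.1742184   0.09      ]
0.051916335006815924 -6.329268830024042 -5.7246900765708455 -5.224871716447415 70.85318225143779
71.92242359570938
[[-0.929  0.369  0.   ]
 [ 0.369  0.929  0.   ]
 [-0.     0.    -1.   ]] [0.23980709 0.60419619 0.18312842]
shaker [ 0.68445702 -0.06879783  0.126     ] knock [0.48413621 0.44797235 0.1       ]
```

```bash
python3 -m jog '[[[-0.06,-0.06,0],0.039,-1],[[-0.12,-0.12,0],0.078,-1],[[-0.18,-0.17,0],0.117,-1],[[-0.24,-0.23,0],0.156,-1],[[-0.30,-0.29,0],0.195,-1],[[-0.36,-0.35,0],0.234,-1],[[-0.42,-0.40,0],0.273,-1],[[-0.48,-0.46,0],0.312,-1],[[-0.54,-0.52,0],0.351,-1],[[-0.60,-0.576,0],0.39,-1]]'
cat >> h.py <<'E'
from scipy.spatial.transform import Rotation as R
def go(target,yang=None):
    o=env.get_obs();q=o["ee_rot"];M=R.from_quat([q[1],q[2],q[3],q[0]]).as_matrix()
    s=M.T@(np.array(target)-o["eef_pos"])/.4
    ya=np.degrees(np.arctan2(M[1,1],M[0,1]))
    print("t",o["time_s"],"pos",o["eef_pos"].round(4),"yang",ya.round(2),"tilt",M[:,2].round(3),"shares",s.round(4),"spin",None if yang is None else -((yang-ya+180)%360-180)/180,"j",np.round(o["joints"],2),"w",o["grip_width"])
E
python3 -c "
from h import *
go([.519,-.003,.183],-96)"
```

```text
time_s: 1.68
eef_pos: [0.3783, 0.2998, 0.1834]
ee_rot: [-0.0, 0.721, 0.693, 0.0]
ft_force: [0.8, -0.1, -0.9]
grip_width: 0.0866
grip_force: 0.0
t 1.6833 pos [0.3783 0.2998 0.1834] yang -2.19 tilt [ 0.     0.001 -1.   ] shares [-7.430e-01  3.804e-01  6.000e-04] spin 0.521148709927174 j [-0.93 -0.04  0.2   1.86  0.01  1.32 -0.77] w 0.08659631093019202
```

```bash
python3 -m jog '[[[-0.08,0.04,0],0.039,-1],[[-0.16,0.08,0],0.078,-1],[[-0.24,0.12,0],0.117,-1],[[-0.32,0.16,0],0.156,-1],[[-0.40,0.20,0],0.195,-1],[[-0.48,0.245,0],0.234,-1],[[-0.56,0.285,0],0.273,-1],[[-0.64,0.33,0],0.312,-1],[[-0.743,0.38,0],0.351,-1],[[-0.743,0.38,0],0.39,-1]]'
python3 -m jog '[[[0,0,0],0.04,-1],[[0,0,0],0.08,-1],[[0,0,0],0.12,-1],[[0,0,0],0.132,-1],[[0,0,0],0.132,-1],[[0,0,0],0.132,-1],[[0,0,0],0.132,-1],[[0,0,0],0.132,-1],[[0,0,0],0.132,-1],[[0,0,0],0.132,-1]]'
python3 - <<'E'
from h import *
go([.519,-.003,.183],-96)
a=env.capture("wrist");cv2.imwrite("pics/w1.png",np.clip(a[:,:,::-1]*1.6,0,255))
E
```

```text
time_s: 2.52
eef_pos: [0.5223, -0.0095, 0.1838]
ee_rot: [0.002, 0.989, 0.148, 0.001]
ft_force: [0.3, -0.7, 0.1]
grip_width: 0.087
grip_force: 0.0
time_s: 3.35
eef_pos: [0.5203, -0.0004, 0.1831]
ee_rot: [-0.0, 0.999, -0.05, 0.0]
ft_force: [0.2, -0.5, 0.2]
grip_width: 0.0872
grip_force: 0.0
t 3.35 pos [ 5.203e-01 -4.000e-04  1.831e-01] yang -95.78 tilt [ 0.  0. -1.] shares [-0.0025  0.0068  0.0003] spin 0.0012197246583140339 j [-0.59  0.04  0.56  1.79 -0.02  1.32 -1.7 ] w 0.08716502370363614[ WARN:0@0.405] global loadsave.cpp:1063 imwrite_ Unsupported depth image for selected encoder is fallbacked to CV_8U.
```

View pics/w1.png

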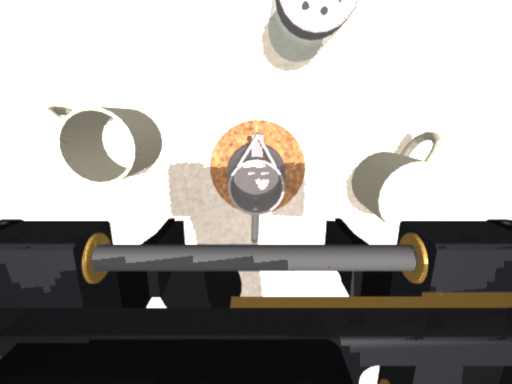

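The wrist view shows the pitcher centred between the fingers: rim near (257,186), spout tip (258,136), handle straight down at x≈255. The mouth-up mug is on the left with its rim near (98,143). I'll use this view to refine the positions.

```bash
cat >> h.py <<'E'
def wpix(uv,z,o=None):
    m=env.camera_model("wrist");K=np.array(m["intrinsics"]);o=o or env.get_obs();q=o["ee_rot"]
    E=np.eye(4);E[:3,:3]=R.from_quat([q[1],q[2],q[3],q[0]]).as_matrix();E[:3,3]=o["eef_pos"];T=E@np.array(m["mount"])
    d=(np.array(uv,float)-K[:2,2])/[K[0,0],K[1,1]];s=d.copy()
    for _ in range(30): s=d/(1+m["k1"]*(s@s))
    r=T[:3,:3]@np.r_[s,1];p=T[:3,3];return p+r*(z-p[2])/r[2]
E
python3 - <<'E'
from h import *
b=env.capture("wrist")
hsv=cv2.cvtColor(b,cv2.COLOR_RGB2HSV)
m=((hsv[...,0]<18)&(hsv[...,1]>110)&(hsv[...,2]>50)).astype(np.uint8);m[216:]=0;m[:100]=0;m[:,:200]=0;m[:,320:]=0
h=cv2.convexHull(cv2.findNonZero(m));h=h[h[:,0,1]<205];e=cv2.fitEllipse(h);print("coaster",e,wpix(e[0],.004))
c=cv2.resize(b[85:245,40:310],None,fx=2.95,fy=2.95,interpolation=cv2.INTER_CUBIC)
cv2.imwrite("pics/w2.png",np.clip(c[:,:,::-1]*1.3,0,255).astype(np.uint8))
E
```

```text
coaster ((257.07891845703125, 166.22140502929688), (91.4327621459961, 93.30857849121094), 85.46393585205078) [ 0.52506259 -0.0038717   0.004     ]
```

View pics/w2.png

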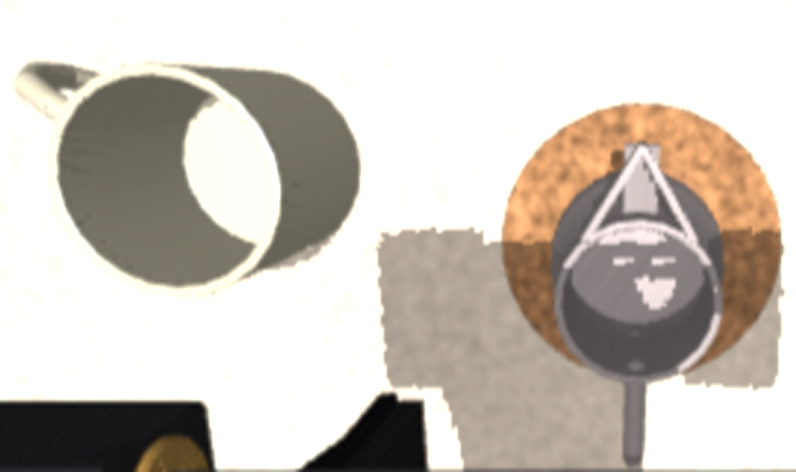

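In this crop the pitcher rim is centred near (638,303), the spout tip at (643,147) and the handle end at (633,460). The mug rim is centred near (170,178).

```bash
python3 - <<'E'
from h import *
P=lambda x,y,z:wpix(((x+.5)/2.95-.5+40,(y+.5)/2.95-.5+85),z)
rim=P(638,302,.109);tip=P(643,148,.112);hd=P(633,458,.102);mug=P(170,179,.09)
ang=lambda a,b:np.degrees(np.arctan2(*(b-a)[[1,0]]))
print(rim,tip,hd,mug,np.linalg.norm(tip-rim),np.linalg.norm(hd-rim),ang(rim,tip),ang(hd,tip),ang(np.array([.5235,-.0042,0]),mug))
go([rim[0],rim[1],.072],-95.7)
E
```

```text
[ 0.52231762 -0.00163111  0.109     ] [ 0.57330323 -0.00837536  0.112     ] [0.46231296 0.00624114 0.102     ] [0.57814341 0.15664988 0.09      ] 0.051517162515478616 0.06092233694622106 -7.5351884944465555 -7.502207241821181 71.2365120495201
t 3.45 pos [ 5.202e-01 -4.000e-04  1.831e-01] yang -95.79 tilt [ 0.  0. -1.] shares [0.0055 0.0024 0.2777] spin -0.0005192418577065736 j [-0.59  0.04  0.56  1.79 -0.02  1.32 -1.7 ] w 0.08718312712168738
```

```bash
python3 -m jog '[[[0.004,0.003,0.03],0.006,-1],[[0.004,0.003,0.07],0.006,-1],[[0.004,0.003,0.11],0.006,-1],[[0.004,0.003,0.15],0.006,-1],[[0.004,0.003,0.19],0.006,-1],[[0.004,0.003,0.22],0.006,-1],[[0.004,0.003,0.25],0.006,-1],[[0.004,0.003,0.27],0.006,-1],[[0.004,0.003,0.278],0.006,-1],[[0.004,0.003,0.278],0.006,-1]]' 15
python3 -m jog '[[[0,0,0],0,-0.5],[[0,0,0],0,0],[[0,0,0],0,0.2],[[0,0,0],0,0.3],[[0,0,0],0,0.4],[[0,0,0],0,0.5],[[0,0,0],0,0.6],[[0,0,0],0,0.6],[[0,0,0],0,0.6],[[0,0,0],0,0.6]]' 15
python3 -c "
from h import *
go([.5235,-.0042,.082],-97)"
```

```text
time_s: 4.28
eef_pos: [0.5213, -0.0019, 0.0711]
ee_rot: [0.0, 0.998, -0.06, -0.001]
ft_force: [-0.1, -0.2, -0.0]
grip_width: 0.0871
grip_force: 0.0
time_s: 5.12
eef_pos: [0.5217, -0.0018, 0.0718]
ee_rot: [-0.0, 0.998, -0.06, -0.0]
ft_force: [0.0, 1.1, 0.2]
grip_width: 0.0284
grip_force: 0.0
t 5.1167 pos [ 0.5217 -0.0018  0.0718] yang -96.88 tilt [-0.  0. -1.] shares [ 0.0052  0.0055 -0.0254] spin 0.0006497546428597111 j [-0.57  0.14  0.56  1.92 -0.09  1.1  -1.66] w 0.028363418320429788
```

```bash
python3 - <<'E'
from h import *
a=env.capture("wrist");s=env.capture("scene")
s2=cv2.resize(s[150:260,180:320],(488,384),interpolation=cv2.INTER_CUBIC)
i=np.hstack([cv2.resize(a,(310,384)),s2]);cv2.imwrite("pics/g.png",np.clip(i[:,:,::-1]*1.6,0,255).astype(np.uint8))
go([0,0,0])
print(env.get_obs()["grip_force"])
E
```

```text
t 5.2167 pos [ 0.5217 -0.0018  0.0719] yang -96.89 tilt [ 0.  0. -1.] shares [-1.2955  0.1519  0.1796] spin None j [-0.57  0.14  0.57  1.92 -0.09  1.1  -1.66] w 0.022041476443099835
0.0
```

View pics/g.png

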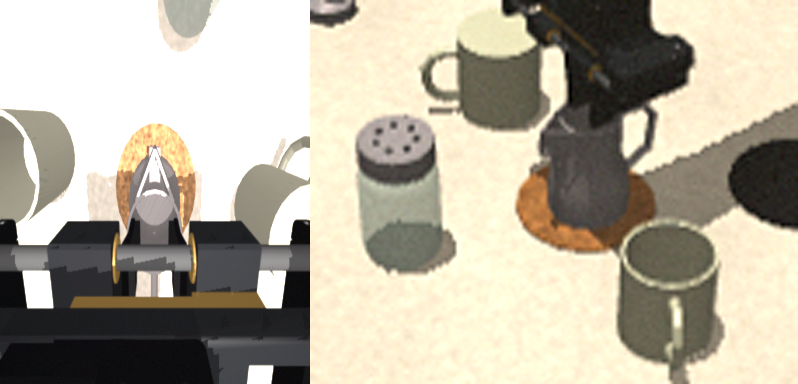

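```bash
python3 - <<'E'
from h import *
o=env.get_obs();m=env.camera_model("wrist");T=np.array(m["mount"]);K=np.array(m["intrinsics"]);print(T.round(4),m["k1"],K)
def wp(p):
    c=T[:3,:3].T@(np.array(p)-T[:3,3]);s=c[:2]/c[2];s=s*(1+m["k1"]*(s@s));return s*[K[0,0],K[1,1]]+K[:2,2]
print("tcp",wp([0,0,0]),"grasp",wp([0,0,-.019]),"rim height axis",wp([0,0,-.037]),"rim front",wp([.029,0,-.037]),"rim back",wp([-.029,0,-.037]))
p=o["eef_pos"];f=lambda q:(proj("scene",q)-[180,150])*[488/140,384/110]+[310,0]
print("scene tcp",f(p),"rim h",f(p+[0,0,.037]),"base",f([p[0],p[1],.004]))
a=env.capture("wrist");s=env.capture("scene")
i=np.hstack([cv2.resize(a[120:330,140:370],(400,366)),cv2.resize(s[165:225,225:295],(400,366),interpolation=cv2.INTER_CUBIC)])
cv2.imwrite("pics/g2.png",np.clip(i[:,:,::-1]*2.2,0,255).astype(np.uint8))
E
```

```text
[[-9.000e-04 -9.659e-01 -2.588e-01  7.040e-02]
 [ 1.000e+00 -6.000e-04 -1.200e-03 -1.000e-04]
 [ 1.000e-03 -2.588e-01  9.659e-01 -2.004e-01]
 [ 0.000e+00  0.000e+00  0.000e+00  1.000e+00]] 0.00038853268557164803 [[282.98197502   0.         254.46863196]
 [  0.         282.98197502 192.13677838]
 [  0.           0.           1.        ]]
tcp [255.03264279 213.76673735] grasp [255.05737367 223.01246252] rim height axis [255.08556051 233.55001807] rim front [255.06791957 188.35739396] rim back [255.1017702  275.04915538]
scene tcp [589.14114314 146.0905938 ] rim h [590.07007593 113.8144202 ] base [587.51043785 202.72334691]
```

View pics/g2.png

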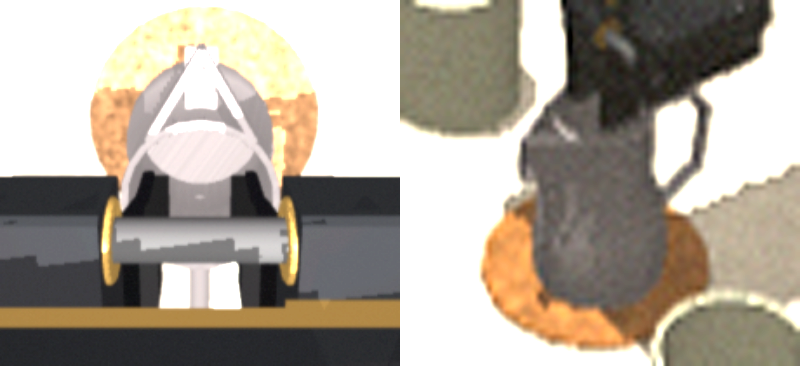

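The wrist image puts the rim concentric with the TCP, but the finger tips appear inside the neck outline. The reading is 22 mm open with no grip force. I'll lift straight out with the fingers as they are, then look.

```bash
python3 -m jog '[[[0,0,-0.005],0,0.5],[[0,0,-0.01],0,0.5],[[0,0,-0.02],0,0.5],[[0,0,-0.03],0,0.5],[[0,0,-0.04],0,0.5],[[0,0,-0.05],0,0.5],[[0,0,-0.06],0,0.5],[[0,0,-0.08],0,0.5],[[0,0,-0.1],0,0.5],[[0,0,-0.1],0,0.5]]'
python3 - <<'E'
from h import *
go([.522,-.002,.1831],-97)
a=env.capture("wrist");s=env.capture("scene");s=cv2.convertScaleAbs(s,alpha=2.2)
i=np.hstack([cv2.resize(a[60:330,120:390],(400,400)),cv2.resize(s[150:225,225:300],(400,400),interpolation=cv2.INTER_CUBIC)])
cv2.imwrite("pics/g3.png",i[:,:,::-1])
E
```

```text
time_s: 6.15
eef_pos: [0.5231, -0.0018, 0.114]
ee_rot: [-0.0, 0.998, -0.06, 0.002]
ft_force: [-0.4, -0.0, 0.7]
grip_width: 0.0216
grip_force: 0.0
t 6.15 pos [ 0.5231 -0.0018  0.114 ] yang -96.89 tilt [ 0.003  0.001 -1.   ] shares [-0.0022  0.0007 -0.1728] spin 0.0005920817133310644 j [-0.58  0.1   0.57  1.88 -0.06  1.18 -1.68] w 0.021569906129270545
```

View pics/g3.png

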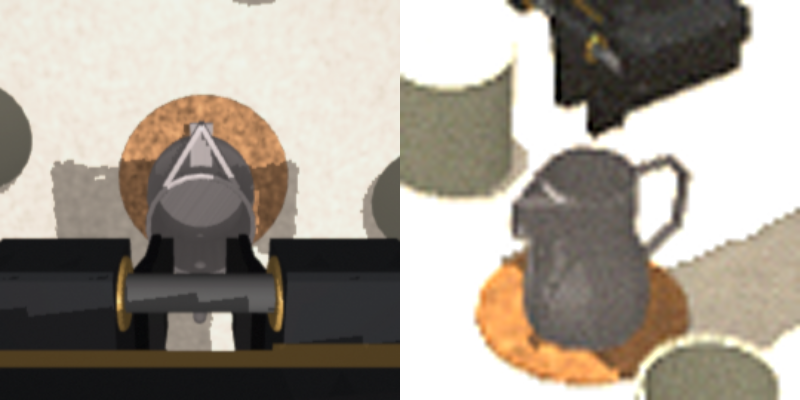

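The fingers show no contact, and their visible tips appear well above the reported TCP. I'll raise the arm and compare the shut and open fingers against the projected TCP in one composite.

```bash
cat > cap.py <<'E'
import sys
from h import *
o=env.get_obs();p=o["eef_pos"];print(p,o["grip_width"])
m=env.camera_model("wrist");T=np.array(m["mount"]);K=np.array(m["intrinsics"])
def wp(q):
    c=T[:3,:3].T@(np.array(q)-T[:3,3]);s=c[:2]/c[2];return s*[K[0,0],K[1,1]]+K[:2,2]
s=cv2.convertScaleAbs(env.capture("scene"),alpha=2.5);w=env.capture("wrist")
u,v=proj("scene",p);x0,y0=int(u)-45,int(v)-45
c=cv2.resize(s[y0:y0+66,x0:x0+90],(400,293),interpolation=cv2.INTER_CUBIC)
for h,col in((0,(255,0,0)),(.019,(0,200,0)),(.07,(0,0,255))):
    k=(proj("scene",p+[0,0,h])-[x0,y0])*400/90;cv2.drawMarker(c,tuple(int(t) for t in k),col,0,12,1)
d=w.copy()
for z,col in((0,(255,0,0)),(-.019,(0,200,0)),(-.07,(0,0,255))): cv2.drawMarker(d,tuple(int(t) for t in wp([0,0,z])),col,0,12,1)
np.save(sys.argv[1],np.hstack([c,cv2.resize(d,(390,293))]))
E
python3 -m jog '[[[0,0,-0.02],0,1],[[0,0,-0.05],0,1],[[0,0,-0.08],0,1],[[0,0,-0.11],0,1],[[0,0,-0.14],0,1],[[0,0,-0.16],0,1],[[0,0,-0.17],0,1],[[0,0,-0.17],0,1],[[0,0,-0.17],0,1],[[0,0,-0.17],0,1]]'
python3 cap.py A.npy
python3 -m jog '[[[0,0,0],0,-1],[[0,0,0],0,-1],[[0,0,0],0,-1],[[0,0,0],0,-1],[[0,0,0],0,-1],[[0,0,0],0,-1],[[0,0,0],0,-1],[[0,0,0],0,-1],[[0,0,0],0,-1],[[0,0,0],0,-1]]'
python3 cap.py B.npy
python3 -c "
import numpy as np,cv2
cv2.imwrite('pics/cmp.png',np.vstack([np.load('A.npy'),np.load('B.npy')])[:,:,::-1])"
```

```text
time_s: 7.08
eef_pos: [0.5212, -0.0018, 0.1792]
ee_rot: [0.0, 0.998, -0.06, -0.001]
ft_force: [-0.0, 0.4, -0.4]
grip_width: 0.0004
grip_force: 0.0
[ 0.5212292  -0.00175351  0.17923047] 0.0004316254169115813
time_s: 8.02
eef_pos: [0.5217, -0.0018, 0.1799]
ee_rot: [-0.0, 0.998, -0.06, 0.0]
ft_force: [0.0, -0.2, -0.5]
grip_width: 0.0593
grip_force: 0.0
[ 0.52174063 -0.00179484  0.17990347] 0.05931478631815398
```

View pics/cmp.png

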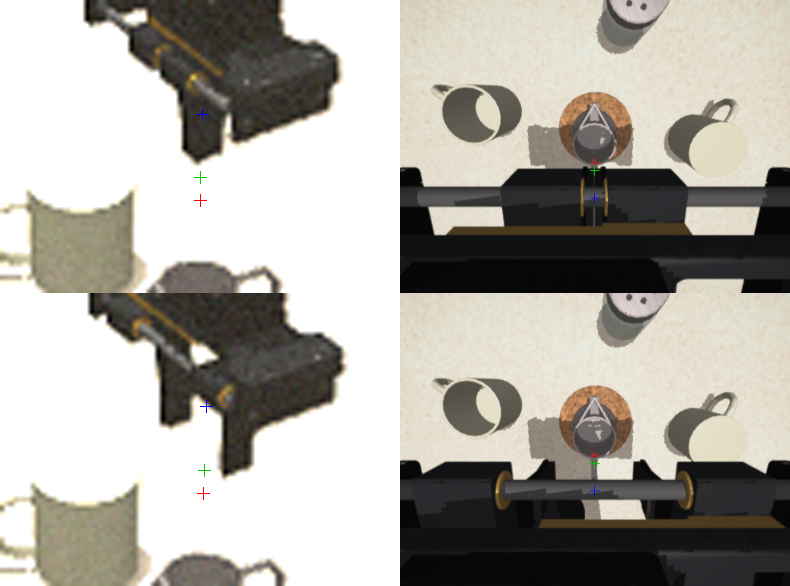

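Confirmed: the real tips are about 33 mm behind the reported TCP (about 40 px on a scale of 86 px per 70 mm). The x and y positions agree. I'll descend 33 mm deeper, once the fingers are fully open.

```bash
python3 -m jog '[[[0,0,0],0,-1],[[0,0,0.04],0,-1],[[0,0,0.08],0,-1],[[0,0,0.12],0,-1],[[0,0,0.16],0,-1],[[0,0,0.2],0,-1],[[0,0,0.24],0,-1],[[0,0,0.27],0,-1],[[0,0,0.28],0,-1],[[0,0,0.28],0,-1]]' 15
python3 -m jog '[[[0,0,0.01],0,-1],[[0,0,0.02],0,-1],[[0,0,0.03],0,-1],[[0,0,0.04],0,-1],[[0,0,0.05],0,-1],[[0,0,0.06],0,-1],[[0,0,0.07],0,-1],[[0,0,0.07],0,-1],[[0,0,0.07],0,-1],[[0,0,0.07],0,-1]]' 15
python3 -m jog '[[[0,0,0],0,0],[[0,0,0],0,0.2],[[0,0,0],0,0.5],[[0,0,0],0,0.5],[[0,0,0],0,0.5],[[0,0,0],0,0.5],[[0,0,0],0,0.5],[[0,0,0],0,0.5],[[0,0,0],0,0.5],[[0,0,0],0,0.5]]' 15
python3 -c "
from h import *
go([.5235,-.0042,.042],-97)"
```

```text
time_s: 8.95
eef_pos: [0.5209, -0.0019, 0.0669]
ee_rot: [0.0, 0.998, -0.06, -0.001]
ft_force: [-1.1, -0.4, 0.0]
grip_width: 0.087
grip_force: 0.0
time_s: 9.78
eef_pos: [0.5218, -0.0018, 0.0399]
ee_rot: [-0.0, 0.998, -0.06, 0.0]
ft_force: [0.3, -0.2, -0.8]
grip_width: 0.0867
grip_force: 0.0
time_s: 10.62
eef_pos: [0.5217, -0.0019, 0.0399]
ee_rot: [-0.0, 0.998, -0.06, 0.0]
ft_force: [-1.0, -0.4, -0.3]
grip_width: 0.0567
grip_force: 15.0
t 10.6167 pos [ 0.5217 -0.0019  0.0399] yang -96.89 tilt [ 0.  0. -1.] shares [ 0.005   0.0053 -0.0052] spin 0.0006167981883703217 j [-0.56  0.19  0.56  1.95 -0.11  1.03 -1.64] w 0.056741658740129944
```

```bash
python3 -m jog '[[[0,0,-0.01],0,0.5],[[0,0,-0.02],0,0.5],[[0,0,-0.025],-0.02,0.5],[[0,0,-0.025],-0.05,0.5],[[0,0,-0.025],-0.08,0.5],[[0,0,-0.025],-0.11,0.5],[[0,0,-0.025],-0.14,0.5],[[0,0,-0.025],-0.17,0.5],[[0,0,-0.025],-0.2,0.5],[[0,0,-0.025],-0.22,0.5]]' 20
python3 -m jog '[[[0,0,0],-0.02,0.5],[[0,0,0],-0.05,0.5],[[0,0,0],-0.08,0.5],[[0,0,0],-0.11,0.5],[[0,0,0],-0.14,0.5],[[0,0,0],-0.17,0.5],[[0,0,0],-0.2,0.5],[[0,0,0],-0.215,0.5],[[0,0,0],-0.215,0.5],[[0,0,0],-0.215,0.5]]' 20
cat > meas.py <<'E'
from h import *
o=env.get_obs();b=env.capture("wrist");cv2.imwrite("pics/fin.png",cv2.convertScaleAbs(cv2.resize(b[60:260,60:400],(800,471),interpolation=cv2.INTER_CUBIC),alpha=1.3)[:,:,::-1])
go([.5235,-.0042,.041],-97+78.3)
E
python3 meas.py
```

```text
time_s: 11.45
eef_pos: [0.5215, -0.0017, 0.0499]
ee_rot: [-0.0, 0.959, 0.284, -0.0]
ft_force: [0.3, -0.4, -2.3]
grip_width: 0.0567
grip_force: 20.0
time_s: 12.28
eef_pos: [0.5216, -0.0018, 0.0499]
ee_rot: [-0.0, 0.812, 0.583, -0.0]
ft_force: [0.6, -0.3, -2.6]
grip_width: 0.0568
grip_force: 20.0
t 12.3333 pos [ 0.5217 -0.0018  0.0499] yang -18.67 tilt [ 0.  0. -1.] shares [-0.0041  0.0062  0.0223] spin 0.00014838113311775993 j [-0.44  0.16  0.43  1.94 -0.08  1.05 -0.3 ] w 0.05716955269242976
```

```bash
python3 -m jog '[[[-0.004,0.006,0],0,0.5],[[-0.004,0.006,0],0,0.5],[[-0.004,0.006,0.005],0,0.5],[[-0.004,0.006,0.01],0,0.5],[[-0.004,0.006,0.015],0,0.5],[[-0.004,0.006,0.018],0,0.5],[[-0.004,0.006,0.021],0,0.5],[[-0.004,0.006,0.024],0,0.5],[[-0.004,0.006,0.024],0,0.5],[[-0.004,0.006,0.024],0,0.5]]' 20
python3 -m jog '[[[0,0,0],0,0.3],[[0,0,0],0,0.2],[[0,0,0],0,0],[[0,0,0],0,-0.5],[[0,0,0],0,-1],[[0,0,0],0,-1],[[0,0,0],0,-1],[[0,0,0],0,-1],[[0,0,0],0,-1],[[0,0,0],0,-1]]'
python3 -m jog '[[[0,0,-0.02],0,-1],[[0,0,-0.05],0,-1],[[0,0,-0.1],0,-1],[[0,0,-0.15],0,-1],[[0,0,-0.2],0,-1],[[0,0,-0.25],0,-1],[[0,0,-0.3],0,-1],[[0,0,-0.35],0,-1],[[0,0,-0.35],0,-1],[[0,0,-0.35],0,-1]]'
python3 meas.py
```

```text
time_s: 13.17
eef_pos: [0.5235, -0.0041, 0.0402]
ee_rot: [-0.0, 0.812, 0.584, -0.0]
ft_force: [-0.2, 0.7, -2.2]
grip_width: 0.0566
grip_force: 20.0
time_s: 14.0
eef_pos: [0.5235, -0.0041, 0.0403]
ee_rot: [-0.0, 0.812, 0.584, 0.0]
ft_force: [-0.7, 0.7, 0.2]
grip_width: 0.0855
grip_force: 0.0
time_s: 14.83
eef_pos: [0.5247, -0.0041, 0.1826]
ee_rot: [0.001, 0.812, 0.584, 0.002]
ft_force: [-0.9, -0.4, -0.3]
grip_width: 0.0871
grip_force: 0.0
t 14.8833 pos [ 0.5237 -0.0041  0.1811] yang -18.59 tilt [ 0.001  0.001 -1.   ] shares [-0.0007 -0.0008  0.3504] spin 0.0006122369692524406 j [-0.46  0.05  0.43  1.78 -0.02  1.32 -0.35] w 0.08705730736538773
```

View pics/fin.png

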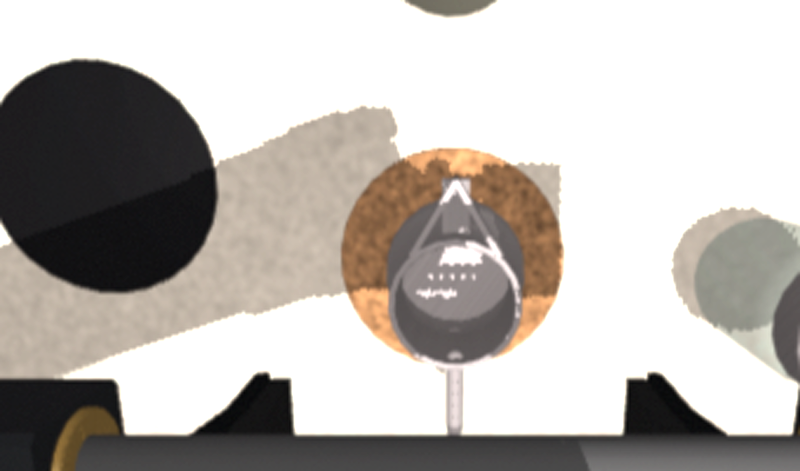

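The pitcher is upright on the cork coaster: rim centred near (455,302), spout tip (456,181), pointing straight up-image at the mug, whose edge is at (450,15). I'll check the numbers.

```bash
python3 - <<'E'
from h import *
P=lambda x,y,z:wpix(((x+.5)/2.3529-.5+60,(y+.5)/2.355-.5+60),z)
ang=lambda a,b:np.degrees(np.arctan2(*(b-a)[[1,0]]))
rim=P(455,302,.109);tip=P(456.5,182,.112);hd=P(455,430,.103)
b=env.capture("wrist");hsv=cv2.cvtColor(b,cv2.COLOR_RGB2HSV)
m=((hsv[...,0]<20)&(hsv[...,1]>90)&(hsv[...,2]>40)).astype(np.uint8);m[212:]=0;m[:115]=0;m[:,:200]=0;m[:,305:]=0
h=cv2.convexHull(cv2.findNonZero(m));e=cv2.fitEllipse(h);print("coaster",e,wpix(e[0],.004))
print("rim",rim,tip,hd,ang(rim,tip),ang(hd,tip),"mugedge",P(450,15,.0))
for c in("wrist","top"):
  b=env.capture(c)
  for d in env.silhouettes(c,"mug_p"):
    k=np.asarray(d["mask"]).astype(np.uint8);k2=cv2.morphologyEx(k,cv2.MORPH_OPEN,np.ones((11,11),np.uint8));p=cv2.findNonZero(k2)
    if p is None: continue
    x,y,w,hh=cv2.boundingRect(p);f=wpix if c=="wrist" else (lambda q,z:pix2plane("top",q,z))
    print(c,round(d["confidence"],2),(x,y,w,hh),f((x+w/2-.5,y+hh/2-.5),.09),f((x+w/2-.5,y+hh/2-.5),.0))
b=env.capture("top")
for d in env.silhouettes("top","pitcher")[:1]:
    k=np.asarray(d["mask"]);ys,xs=np.nonzero(k);q=np.c_[xs,ys].astype(float);c0=q.mean(0);w,v=np.linalg.eigh(np.cov((q-c0).T));ax=v[:,1]
    print("pitcher axis top",ang(pix2plane("top",c0-10*ax,.1),pix2plane("top",c0+10*ax,.1)))
for n in(np.array([.5745,.157,0]),np.array([.578,.1566,0])):print("want",ang(rim,n))
E
```

```text
coaster ((252.8111114501953, 168.6089324951172), (92.57786560058594, 94.01213073730469), 93.04629516601562) [ 5.21669420e-01 -4.33473972e-04  4.00000000e-03]
rim [ 0.52296494 -0.00136222  0.109     ] [0.53957519 0.04577531 0.112     ] [ 0.50324563 -0.05950782  0.103     ] 70.58864607466805 70.96222240711698 mugedge [0.56070798 0.12193115 0.        ]
wrist 0.83 (241, 272, 56, 25) [ 0.50036841 -0.12015589  0.09      ] [ 0.48638879 -0.17706057  0.        ]
wrist 0.58 (209, 0, 90, 66) [0.56802378 0.13415798 0.09      ] [0.57505531 0.1562334  0.        ]
top 0.78 (303, 196, 27, 27) [ 0.48623231 -0.1689598   0.09      ] [ 0.49142009 -0.18085435  0.        ]
want 71.97380540365019
want 70.79133247794051
```

```bash
python3 -c "
from plant import env
print(env.close_job())"
```

```text
the job is handed in; nothing more can be done
None
```

The job is handed in: the pitcher stands upright on the cork coaster, within about 2 mm of the centre, its spout pointing at the mouth-up mug to within about 1° by my last camera measurements (verdict not shown).

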